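# Hang the copper casket on the carousel's empty hook

### The arm

A 6-joint arm with a two-finger parallel gripper is mounted at the origin on the work surface. World frame = base frame: x ahead of the robot, y to its left, z up, the work surface at z = 0. Lengths are in mm, angles in degrees, forces in N, time in s.
With the tool pointing down it reaches from about 350 to 850 mm from the base axis. Payload 8.1 kg.
Tool frame: the origin (TCP) lies between the finger pads; the fingertips stand r.nose_length ahead of it and the grasp point (between the pads) lies 3 mm ahead of it (r.nose_length is the distance from the TCP to the fingertips, in mm); x points along the fingers, y is the direction in which the jaws open and shut, and the axes are right-handed (so a half turn about x gives the same grasp; the last joint's range is limited). The gripper opens to 85 mm and grips with 20 to 120 N. Pads are 22 mm wide; open, the fingers measure 114 mm over their backs; the gripper's body (76 mm by 85 mm) begins 54 mm behind the grasp point. The pads swing forward as they close: fully open they stand 13 mm farther back than shut.
Start: joints at [-74.45, 7.471, 85.268, -0, 87.261, -4.893], TCP at [209.587, -562.209, 253.292] pointing down, gripper open.
Joint ranges: [-169.43, 169.43], [-51.17, 129.36], [1.28, 143.12], [-76.62, 256.62], [0, 156.53], [-152.29, 152.29]. Speed limits (degrees/s): [136.94, 136.94, 159.86, 180, 180, 180].

### API

Orientations are given as [roll, pitch, yaw] about the fixed x, y, z axes, in that order (R = Rz(yaw) Ry(pitch) Rx(roll)).
In Python, from bench import sense, optics, order, r gives the robot as it stands.
- The arm moves only by the tool carry_out, never from a script. Its argument "commands" is one flat list of numbers, 7 for each row, row after row: the shift along the tool's x, y, z in m, then the turn, a rotation vector about the tool's x, y, z in degrees, then the closure, from -1 (fully open) to 1 (shut), so that 0 is half open. A call has 1 to 12 rows; each row is the pose to reach, as a shift and turn from the pose measured when the call began, along the tool's axes at that moment; what a row does not reach only later rows make up. A row lasts 1/8 s, in which the tool goes at most 62.5 mm and 10.7 degrees, less where a joint would pass 70% of its speed; a pose out of reach is approached as far as the arm can. A call with a gripper value outside its range is refused whole. The fingers move at their own pace and stop on an object; "grip_force" is the grip in N (left out, the last holds). Time passes only in rows, so rows that repeat a pose let the fingers close. It gives the time, the measured TCP pose, the force and the opening at its end, in the units of the state.
- sense(): the state, without advancing time (a new reading comes with each control period).
- optics.snapshot(name): name is "scene" or "top" or "wrist"; returns (picture, depth): 420x560x3 uint8, red, green, blue; 420x560 float32, mm along the optical axis (not along the pixel's ray), 0 where there is no reading.
- optics.calibration(name): a dict with "mtx" (3x3 intrinsics, pixels), "extrinsics" (4x4, takes a point from camera to world coordinates). Camera axes: x right, y up, looking along -z (the intrinsics and any distortion apply to the point x, -y, -z); pixel columns grow to the right and rows downward; lengths in mm; the calibration is good to about 2 mm. A picture is of the moment at which its call begins: read the wrist's pose just before it. calibration takes no time and is no camera call; for the wrist camera it gives the pose at the moment of the call.
- order.hand_in(): hands the job in, once; it reports no verdict.
The state is a dict: "time": time; "joint_pos": joint angles; "qd": joint speeds; "joint_efforts": joint torques, N m; "tool_pos": TCP position; "tcp_rot": TCP orientation; "ft_force": force on the tool from outside, world axes, zero at the start; "wrist_torque": the same for the moment, N m; "finger_gap": finger opening in mm.
Only numpy, scipy, OpenCV 4.12 (cv2) and the standard library are available. Lean on these libraries where they do the work, as an engineer would, in place of code of your own. Each camera call takes 0.05 s, during which the arm holds its last target. There are 200 camera calls.

### The job

Turn the drying carousel until its empty hook stands over the brass mark on the foot, and only then pick up the copper casket standing on the bench and hang it by its eye on that hook, pressed gently all the way down onto the arm. The hook's pin has been clamped a little too far in or out along its arm, so feel for it without forcing; leave the casket hanging upright, the hook still at the mark and the other things on the bench where they are.

Things in the scene. Friction and masses are not known exactly. Their poses are not given: they have to be found in the camera images.
- carousel (a joint): Turning angle of the carousel (rad). 0: empty hook over the brass mark; positive: hook clockwise of it seen from above (left, seen from the robot). Range -3 to 3, no spring, stays where left; drag 0.2 N m plus 0.4 N m per rad/s. Four steel arms 14 mm wide, 8 mm thick, at 90 degrees; three carry caskets fixed to them, reaching 171 mm from the axis, 124 to 202 mm above the bench.
- axle (a point): Point on the carousel's axis of rotation, on top of its brass cap (182 mm above the bench). z up; its -x axis points along the empty arm. The foot is a dark disc 260 mm across, 14 mm high.
- free_hook (a point): Nominal empty hook: 110 mm from the axis, on the arm (160 mm above the bench), where a hung eye rests. The upright pin, 9 mm across, 32 mm tall, on a strip 14 mm wide, is clamped up to 11 mm nearer to or farther from the axis than this point (never sideways): not reported. The springy arm (its underside 145 mm up) gives 1 mm per 5 N pressed down. -x points outwards along the arm.
- mark (a point): Outer end of the brass mark, a bar 12 mm wide on the carousel's foot, 165 mm from the axis, 26 mm above the bench; fixed. It points roughly to the robot. Its -x axis points outwards from the carousel.
- casket_centre (a point): Middle of the loose copper casket's square body (40 x 40 mm, 60 mm high, 0.13 to 0.22 kg), 30 mm above its underside. It stands upright on the bench, z up. On top a lid step 30 mm square, to 68 mm above the underside, and a knob 12 mm across, to 78 mm. x points from the body to its eye, so the flat faces to grasp look along +y and -y.
- casket_eye (a point): Centre of the lower mouth of the casket's eye, an upright through hole 11.3 mm across in a flat-bottomed block 24 mm wide and high, from 12 mm behind to 26 mm before the hole; 40 mm from the casket's middle along its x, 36 mm above its underside. Hung home it lies on the arm at the pin, body outwards. The off-centre weight makes it stick part way unless pressed home; hung, it may lean 0.2 rad.
- lamp_cup_rim (a point): Brass cup (bystander), centre of its mouth, 45 mm above the bench, 56 mm across.
- brush_grip (a point): Brush lying on the bench (bystander), handle.
- weight_top (a point): Dark steel weight (bystander), top of its knob, 36 mm above the bench, 56 mm across.
- bowl_rim (a point): Copper bowl (bystander), centre of its mouth, 45 mm above the bench, 110 mm across.
- hammer_grip (a point): Hammer lying on the bench (bystander), handle.
- finial_top (a point): Brass finial (bystander), tip, 66 mm above the bench, 48 mm across.
- jar_top (a point): Jar (bystander), middle of its lid, 80 mm above the bench, 64 mm across.
Mind the look-alikes: they are no part of the job. What is shaped like the part that bears casket_centre but purple is not meant.

How it is judged (in metres and radians):
On the way, in this order (a step that is already met when the one before it is completed fails the run):
1. the carousel is turned until the empty hook is within 0.15 rad of the mark, the casket still untouched on the bench (value of joint carousel between -0.15 and 0.15 rad and distance of casket_centre from where it was at the start of the episode below 0.02 m), for 0.2 s.
2. the casket's eye is on the pin, down on the arm (horizontal distance between casket_eye and free_hook below 0.014 m and z of casket_eye in the frame of free_hook between -0.004 and 0.004 m), for 0.2 s.
At the end, for the whole second after the job is handed in: The casket hangs released and at rest on the empty hook: its eye's lower mouth within 14 mm sideways and 4 mm in height of the hook's nominal place, leaning less than 0.3 rad, and the hook within 0.2 rad of the mark (all of step 2 and value of joint carousel between -0.2 and 0.2 rad and angle between casket_centre's own z axis and vertical below 0.3 rad and linear speed of casket below 0.03 m/s); the robot touches nothing.
It fails at once if the casket is forced against the carousel with more than 25 N (contact force between casket and carousel above 25 N).
It fails at once if the robot pushes the carousel with more than 25 N (contact force between any of the fingers, the arm and carousel above 25 N).
It fails at once if the casket is tipped by more than 0.6 rad (angle between casket_centre's own z axis and vertical above 0.6 rad).
It fails at once if a bystander is moved by more than 30 mm (distance of any of lamp_cup_rim, brush_grip, weight_top, bowl_rim, hammer_grip, finial_top, jar_top from where it was at the start of the episode above 0.03 m).
It also fails if it takes over 72 s, if anything falls off the work surface, if the arm or the gripper's body presses on something with over 40 N, if the wrist force passes 120 N, or if a joint passes its speed limit or range.

## Working session

There is one attempt and no reset: what is moved stays moved. The work goes in short steps, Python scripts to look and compute and a tool call to move; the robot and the scene stay as the last step left them, time stands still between calls to the robot, and variables do not carry over. Pictures are saved under pics/ and viewed, about 8 in all and at most 12, crops included, and the job is handed in when it is done.

Besides the shell and the picture viewer there is one more tool, called after "Call:" as a command line: name --argument value ..., lists and objects as JSON in quotes. carry_out: Moves the arm, as the interface text tells. Its arguments: {"type":"object","properties":{"commands":{"type":"array","items":{"type":"number"}},"grip_force":{"type":"number"}},"required":["commands"]}

```bash
mkdir -p pics; ls; python3 - <<'E'
from bench import sense, optics, order, r
import cv2,numpy as np
s=sense();print(s, r.nose_length)
for n in("scene","top"):
    p,d=optics.snapshot(n);cv2.imwrite(f"pics/{n}0.png",p[:,:,::-1]);np.savez(f"pics/{n}0.npz",p=p,d=d,**optics.calibration(n))
    print(optics.calibration(n))
E
```

```text
pics
{'time': 0.0, 'joint_pos': array([-7.44509132e+01,  7.51425531e+00,  8.53301838e+01, -1.35345150e-04,
        8.72608226e+01, -4.89225056e+00]), 'qd': array([-0.0401151 , -0.00412663,  0.02761471, -0.08098397,  0.01438903,
        0.02175997]), 'joint_efforts': array([ 2.15797292e-03, -5.69398391e+01, -5.00543332e+01,  8.89179751e-05,
        1.47005136e-02, -5.29179329e-05]), 'tool_pos': array([ 209.43984134, -561.714663  ,  252.24460963]), 'tcp_rot': array([-94.81867062,  89.89473818, 105.62267334]), 'ft_force': array([ 0.13583363, -0.2902076 ,  0.13353979]), 'wrist_torque': array([-0.03503251,  0.05453513,  0.02384443]), 'finger_gap': 85.54943056287935} 22.0
{'mtx': array([[461.27294141,   0.        , 278.89673562],
       [  0.        , 461.27294141, 208.24690075],
       [  0.        ,   0.        ,   1.        ]]), 'extrinsics': array([[ 2.32643631e-01, -7.66619738e-01,  5.98473991e-01,
         1.18978936e+03],
       [ 9.72552935e-01,  1.80714934e-01, -1.46570464e-01,
        -1.66053196e+02],
       [ 4.21062253e-03,  6.16146321e-01,  7.87620455e-01,
         1.03137893e+03],
       [ 0.00000000e+00,  0.00000000e+00,  0.00000000e+00,
         1.00000000e+00]])}
{'mtx': array([[507.69107792,   0.        , 280.06791453],
       [  0.        , 507.69107792, 202.7520275 ],
       [  0.        ,   0.        ,   1.        ]]), 'extrinsics': array([[-1.19974515e-02,  9.86602490e-01, -1.62700915e-01,
         2.40060104e+02],
       [-9.99760920e-01, -1.48102128e-02, -1.60860172e-02,
        -1.61759807e+01],
       [-1.82801398e-02,  1.62469025e-01,  9.86544298e-01,
         1.71894297e+03],
       [ 0.00000000e+00,  0.00000000e+00,  0.00000000e+00,
         1.00000000e+00]])}
```

View pics/scene0.png

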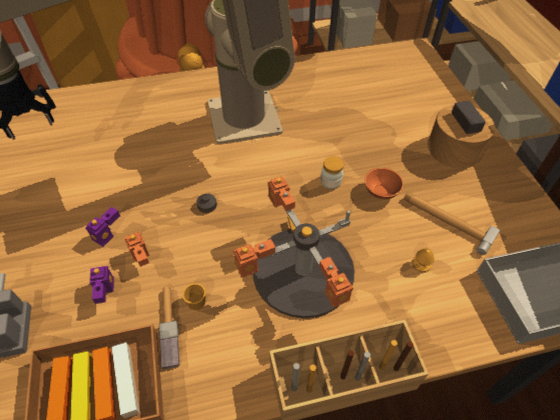

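View pics/top0.png

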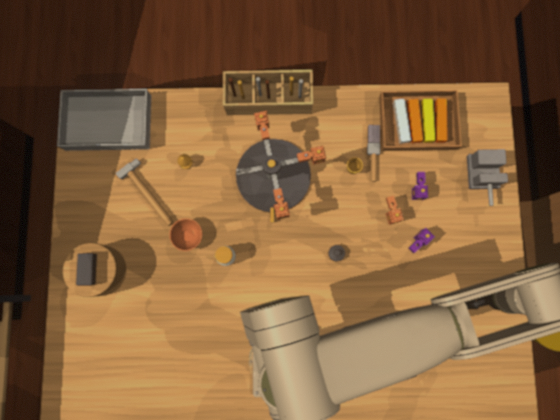

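Scene picture: the loose copper casket is at (137,248). The purple look-alikes are at (101,230) and (100,283), and three copper caskets fixed to the carousel are at (282,192), (253,257) and (337,285). The empty arm's pin is at (347,215). In the top view the loose casket is at (394,210), the empty arm tip at (237,171) and the mark near (273,214).

```bash
cat > h.py <<'E'
import numpy as np,cv2
def load(n):
    z=np.load(f"pics/{n}.npz");return z['p'],z['d'],z['mtx'],z['extrinsics']
def snap(cam,n):
    from bench import optics
    c=optics.calibration(cam);p,d=optics.snapshot(cam);np.savez(f"pics/{n}.npz",p=p,d=d,**c)
def ray(n,u,v):
    p,d,K,T=load(n);return T[:3,:3]@np.array([(u-K[0,2])/K[0,0],-(v-K[1,2])/K[1,1],-1]),T[:3,3]
def at_z(n,u,v,z):
    w,o=ray(n,u,v);return o+w*(z-o[2])/w[2]
def px(n,P):
    p,d,K,T=load(n);c=T[:3,:3].T@(np.array(P,float)-T[:3,3]);return K[0,2]+K[0,0]*c[0]/-c[2],K[1,2]+K[1,1]*-c[1]/-c[2]
def cloud(n):
    p,d,K,T=load(n);v,u=np.mgrid[:d.shape[0],:d.shape[1]]
    c=np.stack([(u-K[0,2])/K[0,0]*d,-(v-K[1,2])/K[1,1]*d,-d],-1);return c@T[:3,:3].T+T[:3,3]
def crop(n,u0,v0,w,h,s,out):
    p=load(n)[0][v0:v0+h,u0:u0+w,::-1];cv2.imwrite(f"pics/{out}.png",cv2.resize(p,None,fx=s,fy=s,interpolation=cv2.INTER_CUBIC))
E
python3 - <<'E'
from h import *
a=[("scene0",75,195,100,110,4)]
p=load("scene0")[0];q=load("top0")[0]
A=cv2.resize(p[165:325,70:170],None,fx=3.5,fy=3.5,interpolation=cv2.INTER_CUBIC)
B=cv2.resize(q[100:240,220:330],None,fx=4,fy=4,interpolation=cv2.INTER_CUBIC)
H=560;I=np.zeros((H,790,3),np.uint8);I[:A.shape[0],:350]=A;I[:B.shape[0],350:790]=B
cv2.imwrite("pics/c1.png",I[:,:,::-1])
for n in("scene0","top0"):
    p,d,K,T=load(n);C=cloud(n);hsv=cv2.cvtColor(p,cv2.COLOR_RGB2HSV)
    print(n,"axis",at_z(n,*((306,231) if n=="scene0" else (271,163)),182))
    u0,u1,v0,v1=(120,155,230,268) if n=="scene0" else (380,408,192,228)
    m=np.zeros(d.shape,bool);m[v0:v1,u0:u1]=1
    m&=(hsv[...,1]>150)&(hsv[...,0]<13)&(C[...,2]>8)
    P=C[m];print(len(P),P.mean(0),P.min(0),P.max(0))
    for lo,hi in((30,56),(57,63),(64,90)):
        Q=P[(P[:,2]>lo)&(P[:,2]<hi)]
        if len(Q): print(lo,len(Q),Q.mean(0).round(1),cv2.minAreaRect(Q[:,:2].astype(np.float32)))
E
```

```text
scene0 axis [621.65414566  36.2786779  182.        ]
455 [ 496.55677031 -358.93233678   62.44767465] [ 438.90671904 -388.56937653    9.04000881] [1189.7893562  -166.05319601 1031.37892895]
30 97 [ 505.6 -355.8   47.1] ((487.92315673828125, -361.70526123046875), (93.31922149658203, 38.662147521972656), 11.043191909790039)
57 197 [ 496.7 -359.2   59.9] ((489.640625, -361.3719787597656), (87.31517028808594, 39.15049362182617), 13.766104698181152)
64 102 [ 470.7 -366.7   67.4] ((482.7616882324219, -363.57305908203125), (63.17792892456055, 29.50956916809082), 13.925435066223145)
top0 axis [619.23060805  35.58168552 182.        ]
221 [ 481.65799412 -361.11150144   58.34665923] [ 443.86569875 -386.8721183     9.10300057] [ 528.07433694 -342.16143134   78.15240013]
30 53 [ 484.2 -355.8   48.4] ((486.1871032714844, -359.13177490234375), (81.0993423461914, 28.95157814025879), 13.760062217712402)
57 72 [ 488.7 -360.7   60. ] ((487.71405029296875, -359.1680908203125), (80.7159194946289, 39.32914352416992), 24.910802841186523)
64 70 [ 471.9 -366.4   68.7] ((485.06243896484375, -366.98992919921875), (73.70747375488281, 34.09828186035156), 6.794502258300781)
```

View pics/c1.png

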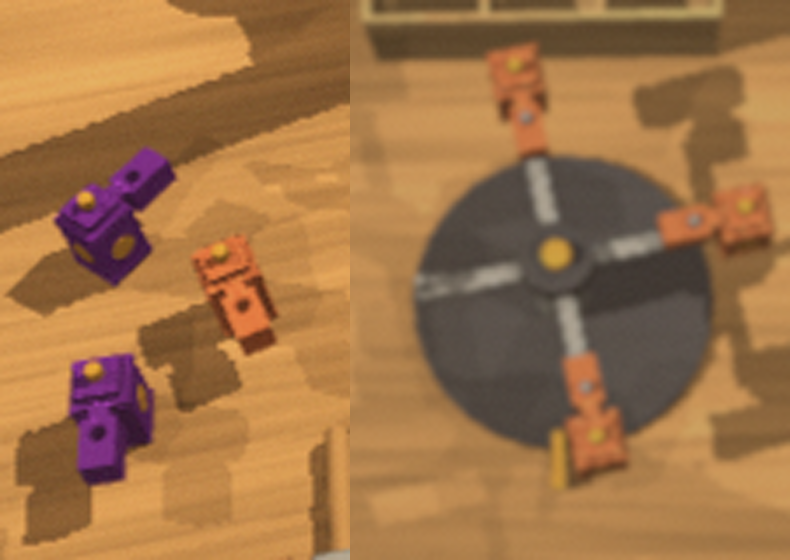

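The left half of the crop shows the loose copper casket with its knob at (220,248) and eye hole at (242,305); both look-alikes are purple. The right half shows the mark bar's outer end at (560,487), the cap at (555,254) and the empty arm reaching (417,288).

```bash
cat >> h.py <<'E'
from scipy.spatial.transform import Rotation as R
def pose():
    from bench import sense
    s=sense();return s,np.array(s['tool_pos']),R.from_euler('xyz',s['tcp_rot'],degrees=True)
def cmd(target,yaw=None):
    """tool-frame shift (m) and rotvec (deg) to world target with tool x down and tool y at heading yaw (deg)"""
    s,p,Q=pose();sh=Q.inv().apply(np.array(target)-p)/1000
    rv=np.zeros(3)
    if yaw is not None:
        c=[]
        for k in(0,180):
            a=np.deg2rad(yaw+k);y=np.array([np.cos(a),np.sin(a),0]);x=np.array([0,0,-1.]);M=R.from_matrix(np.stack([x,y,np.cross(x,y)],1))
            c.append((Q.inv()*M).as_rotvec(degrees=True))
        rv=min(c,key=np.linalg.norm)
    return sh.round(4),rv.round(1)
E
python3 - <<'E'
from h import *
s,p,Q=pose();print("axes",Q.as_matrix().round(3))
for n,k,e in(("scene0",(220/3.5+70,248/3.5+165),(242/3.5+70,305/3.5+165)),):
    K=at_z(n,*k,78);E=at_z(n,*e,60);print("knob",K,"eye",E,np.rad2deg(np.arctan2(*(E-K)[1::-1])),np.linalg.norm((E-K)[:2]))
m=at_z("top0",272.5,221.7,26);a=at_z("top0",271.25,163.5,182);print("mark end",m,"axis",a,np.linalg.norm((m-a)[:2]),np.rad2deg(np.arctan2(*(m-a)[1::-1])))
for n in("scene0","top0"):
    P=cloud(n);q=P.reshape(-1,3);rr=np.hypot(q[:,0]-620,q[:,1]-36)
    t=np.rad2deg(np.arctan2(q[:,1]-36,q[:,0]-620))
    k=(q[:,2]>135)&(q[:,2]<200)&(rr>25)&(rr<200)&(t>55)&(t<130)
    print(n,np.c_[rr,t,q[:,2]][k][np.argsort(rr[k])][::3].round(0).tolist())
    for nm,(lo,hi) in dict(lamp=(0,0)).items():pass
    k=(q[:,2]>50)&(q[:,2]<250)&(rr<190);Z=q[k&(q[:,2]>175)&(rr<30)];print("cap",Z.mean(0),len(Z))
E
```

```text
axes [[-0.     0.349 -0.937]
 [ 0.002 -0.937 -0.349]
 [-1.    -0.002 -0.   ]]
knob [ 466.82817352 -364.79993747   78.        ] eye [ 506.69026596 -355.49163495   60.        ] 13.143765079811322 40.934470924129755
mark end [455.11729214  37.63480898  26.        ] axis [617.62169443  34.8186116  182.        ] 162.52880276809813 179.00716490403187
scene0 [[25.0, 91.0, 171.0], [26.0, 114.0, 169.0], [26.0, 71.0, 168.0], [27.0, 88.0, 172.0], [28.0, 105.0, 169.0], [29.0, 78.0, 171.0], [29.0, 76.0, 168.0], [29.0, 98.0, 169.0], [30.0, 117.0, 168.0], [30.0, 64.0, 154.0], [31.0, 104.0, 168.0], [34.0, 90.0, 148.0], [37.0, 92.0, 146.0], [37.0, 104.0, 152.0], [40.0, 104.0, 154.0], [40.0, 97.0, 152.0], [42.0, 93.0, 147.0], [42.0, 96.0, 152.0], [44.0, 101.0, 150.0], [45.0, 96.0, 151.0], [46.0, 104.0, 150.0], [46.0, 92.0, 150.0], [48.0, 109.0, 152.0], [50.0, 102.0, 154.0], [50.0, 96.0, 152.0], [52.0, 101.0, 149.0], [53.0, 108.0, 153.0], [54.0, 105.0, 151.0], [55.0, 95.0, 151.0], [56.0, 93.0, 153.0], [57.0, 101.0, 151.0], [58.0, 97.0, 151.0], [60.0, 95.0, 153.0], [60.0, 97.0, 154.0], [61.0, 103.0, 150
[... 1884 characters left out ...]
03.0, 146.0], [61.0, 98.0, 154.0], [64.0, 107.0, 152.0], [66.0, 102.0, 148.0], [68.0, 96.0, 145.0], [70.0, 105.0, 151.0], [72.0, 99.0, 148.0], [74.0, 107.0, 155.0], [75.0, 100.0, 147.0], [78.0, 98.0, 151.0], [80.0, 105.0, 150.0], [82.0, 103.0, 152.0], [84.0, 97.0, 146.0], [86.0, 106.0, 160.0], [87.0, 99.0, 158.0], [89.0, 105.0, 159.0], [90.0, 100.0, 158.0], [93.0, 99.0, 166.0], [94.0, 103.0, 163.0], [96.0, 99.0, 165.0], [98.0, 104.0, 162.0], [100.0, 100.0, 162.0], [101.0, 103.0, 157.0], [102.0, 104.0, 179.0], [103.0, 101.0, 191.0], [105.0, 105.0, 162.0], [106.0, 100.0, 195.0], [107.0, 103.0, 193.0], [109.0, 105.0, 156.0], [111.0, 104.0, 163.0]]
cap [619.02483192  34.35761187 180.66958442] 61
```

The axis is at about (620,35). The empty arm heads about 101.5°, ends at radius ~114 mm, and its pin is at ~106 mm. The mark heads about 180°, so the carousel has to turn about +78° counter-clockwise. I'll push the arm's clockwise side with the fingers shut.

```bash
python3 -c "
from h import *
print(cmd((631,134,285),101),cmd((631,134,285)))
for n,P in(('top0',(469,-364,30)),('scene0',(631,134,140))):print(px(n,P))"
```

```text
(array([-0.0317, -0.5048, -0.638 ]), array([ 9.4, -0. ,  0.1])) (array([-0.0317, -0.5048, -0.638 ]), array([0., 0., 0.]))
(np.float64(392.4586717924865), np.float64(215.7224292144547))
(np.float64(346.37801570445174), np.float64(236.6869158376418))
```

Call:
carry_out --commands '[-0.032,-0.04,-0.05,2,0,0,1,-0.032,-0.08,-0.1,9,0,0,1,-0.032,-0.505,-0.638,9,0,0,1,-0.032,-0.505,-0.638,9,0,0,1,-0.032,-0.505,-0.638,9,0,0,1,-0.032,-0.505,-0.638,9,0,0,1,-0.032,-0.505,-0.638,9,0,0,1,-0.032,-0.505,-0.638,9,0,0,1,-0.032,-0.505,-0.638,9,0,0,1,-0.032,-0.505,-0.638,9,0,0,1,-0.032,-0.505,-0.638,9,0,0,1,-0.032,-0.505,-0.638,9,0,0,1]' --grip_force 30

```text
time: 1.6
tool_pos: [595.0, 76.1, 284.7]
tcp_rot: [-69.4, 89.9, 122.0]
ft_force: [1.2, 0.2, 0.9]
finger_gap: 0.1
```

```bash
python3 -c "
from h import *
print(pose()[1],cmd((631,134,285),101))"
```

```text
[595.04629069  76.0685685  284.72555174] (array([-0.0002, -0.0496, -0.0467]), array([0.4, 0. , 0.1]))
```

Call:
carry_out --commands '[0,-0.0496,-0.0467,0,0,0,1,0,-0.0496,-0.0467,0,0,0,1,0,-0.0496,-0.0467,0,0,0,1,0.03,-0.0496,-0.0467,0,0,0,1,0.06,-0.0496,-0.0467,0,0,0,1,0.09,-0.0496,-0.0467,0,0,0,1,0.12,-0.0496,-0.0467,0,0,0,1,0.12,-0.0496,-0.0467,0,0,0,1]'

```text
time: 2.6
tool_pos: [628.5, 132.1, 162.1]
tcp_rot: [-14.5, 89.6, 176.9]
ft_force: [-0.1, -1.5, -0.4]
finger_gap: -0.2
```

```bash
python3 - <<'E'
from h import *
s,p,Q=pose();print(p,s['ft_force'])
snap("scene","s1");crop("s1",230,160,160,140,4,"s1")
c=np.array([620,35.])
u=lambda a:np.array([np.cos(np.deg2rad(a)),np.sin(np.deg2rad(a))])
# arc waypoints: centre of fingers for arm heading a
for a in np.r_[105:181:5]:
    rel=np.deg2rad(a-101);h=7+14.5*abs(np.sin(rel))+11*abs(np.cos(rel))
    P=c+95*u(a)+h*u(a-90)
    print(int(a),P.round(0),cmd((*P,165))[0].round(3))
E
```

```text
[628.48917324 132.08813183 162.07795079] [-0.06271509 -1.49099833 -0.38854414]
105 [614. 132.] [-0.    -0.002  0.016]
110 [606. 131.] [-0.    -0.003  0.023]
115 [599. 130.] [-0.    -0.004  0.031]
120 [592. 128.] [-0.    -0.003  0.038]
125 [584. 126.] [-0.    -0.003  0.046]
130 [577. 123.] [-0.    -0.001  0.054]
135 [570. 119.] [-0.     0.001  0.061]
140 [563. 115.] [-0.     0.004  0.069]
145 [557. 110.] [-0.     0.008  0.076]
150 [550. 104.] [-0.     0.012  0.084]
155 [545.  98.] [-0.     0.017  0.09 ]
160 [539.  91.] [-0.     0.023  0.097]
165 [535.  84.] [-0.     0.029  0.103]
170 [531.  76.] [-0.     0.036  0.108]
175 [527.  67.] [-0.     0.044  0.113]
180 [525.  58.] [-0.     0.052  0.118]
```

View pics/s1.png

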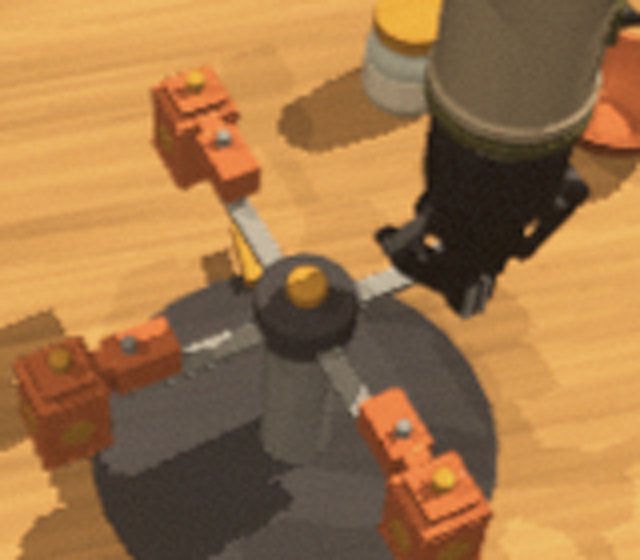

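The fingers stand on the far (+x) side of the empty arm, clear of it. Sweep to about 165° first.

Call:
carry_out --commands '[0,-0.001,0.008,0,0,0,1,0,-0.002,0.016,0,0,0,1,0,-0.003,0.023,0,0,0,1,0,-0.004,0.031,0,0,0,1,0,-0.003,0.038,0,0,0,1,0,-0.003,0.046,0,0,0,1,0,-0.001,0.054,0,0,0,1,0,0.001,0.061,0,0,0,1,0,0.004,0.069,0,0,0,1,0,0.008,0.076,0,0,0,1,0,0.012,0.084,0,0,0,1,0,0.017,0.09,0,0,0,1]'

```text
time: 4.15
tool_pos: [548.3, 97.4, 167.9]
tcp_rot: [169.6, 89.6, 0.9]
ft_force: [15.5, -3.7, -2.8]
finger_gap: -0.1
```

```bash
python3 - <<'E'
from h import *
s,p,Q=pose();print(p,s['ft_force'])
snap("scene","s2");crop("s2",230,140,160,140,4,"s2")
for n in("s2",):
    q=cloud(n).reshape(-1,3);rr=np.hypot(q[:,0]-620,q[:,1]-35.5);t=np.rad2deg(np.arctan2(q[:,1]-35.5,q[:,0]-620))%360
    k=(q[:,2]>145)&(q[:,2]<156)&(rr>40)&(rr<80)
    print(np.histogram(t[k],bins=np.arange(0,361,5)))
    k=(q[:,2]>18)&(q[:,2]<32)&(rr>115)&(rr<168);print("mark?",len(q[k]),np.median(t[k]))
for a in np.r_[150:186:5]:
    u=lambda a:np.array([np.cos(np.deg2rad(a)),np.sin(np.deg2rad(a))])
    rel=np.deg2rad(a-101);h=7+14.5*abs(np.sin(rel))+11*abs(np.cos(rel))
    P=np.array([620,35.])+95*u(a)+h*u(a-90)
    print(int(a),P.round(0),cmd((*P,163))[0].round(3))
E
```

```text
[548.33784946  97.35039306 167.86237524] [15.52217975 -3.70529368 -2.82753488]
(array([ 0,  0,  0,  0,  0,  0,  0,  0,  0,  0,  7, 46, 27, 26,  4,  0,  0,
        0,  0,  0,  0,  0,  0,  0,  0,  0,  0,  0,  6, 26, 27, 13,  0,  0,
        0,  0,  0,  0,  0,  0,  0,  0,  0,  0,  0,  0,  8, 30, 30, 38,  2,
        0,  0,  0,  0,  0,  0,  0,  0,  0,  0,  0,  0,  0,  0, 17, 17, 18,
        5,  0,  0,  0]), array([  0,   5,  10,  15,  20,  25,  30,  35,  40,  45,  50,  55,  60,
        65,  70,  75,  80,  85,  90,  95, 100, 105, 110, 115, 120, 125,
       130, 135, 140, 145, 150, 155, 160, 165, 170, 175, 180, 185, 190,
       195, 200, 205, 210, 215, 220, 225, 230, 235, 240, 245, 250, 255,
       260, 265, 270, 275, 280, 285, 290, 295, 300, 305, 310, 315, 320,
       325, 330, 335, 340, 345, 350, 355, 360]))
mark? 89 177.7742766228279
150 [550. 104.] [ 0.005 -0.007 -0.004]
155 [545.  98.] [ 0.005 -0.002  0.003]
160 [539.  91.] [0.005 0.004 0.009]
165 [535.  84.] [0.005 0.01  0.015]
170 [531.  76.] [0.004 0.017 0.021]
175 [527.  67.] [0.004 0.025 0.026]
180 [525.  58.] [0.004 0.033 0.03 ]
185 [523.  49.] [0.004 0.042 0.033]
```

View pics/s2.png

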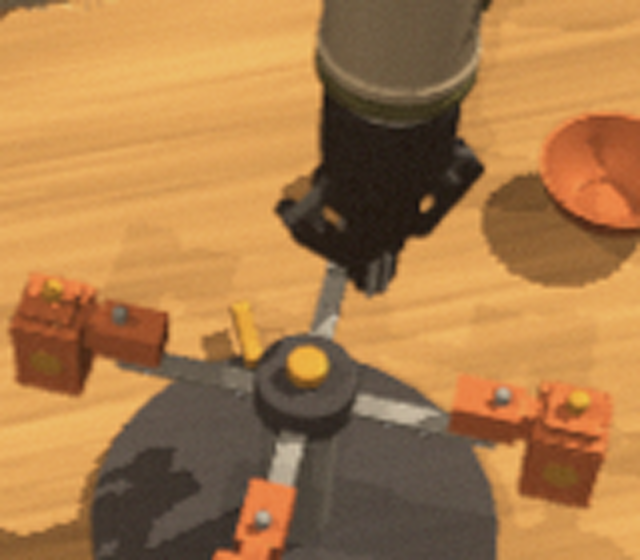

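The arm stands at about 151° and the mark at about 178°. I'll push on more slowly.

Call:
carry_out --commands '[0.002,0.0,0.004,0,0,0,1,0.004,0.002,0.007,0,0,0,1,0.004,0.004,0.009,0,0,0,1,0.004,0.007,0.012,0,0,0,1,0.004,0.01,0.015,0,0,0,1,0.004,0.0135,0.018,0,0,0,1,0.004,0.017,0.021,0,0,0,1,0.004,0.021,0.0235,0,0,0,1,0.004,0.025,0.026,0,0,0,1,0.004,0.029,0.028,0,0,0,1,0.004,0.031,0.029,0,0,0,1,0.004,0.031,0.029,0,0,0,1]'

```text
time: 5.7
tool_pos: [524.6, 60.2, 163.0]
tcp_rot: [157.7, 89.7, -10.9]
ft_force: [-0.5, 1.0, 0.2]
finger_gap: 0.4
```

```bash
cat >> h.py <<'E'
def arms(n,c=(620,35.5)):
    q=cloud(n).reshape(-1,3);rr=np.hypot(q[:,0]-c[0],q[:,1]-c[1]);t=np.rad2deg(np.arctan2(q[:,1]-c[1],q[:,0]-c[0]))%360
    k=(q[:,2]>145)&(q[:,2]<157)&(rr>40)&(rr<80)
    z=np.exp(4j*np.deg2rad(t[k]));m=np.rad2deg(np.angle(z.mean()))/4
    k2=(q[:,2]>18)&(q[:,2]<32)&(rr>130)&(rr<168)
    return "arm(mod90)",m.round(1)%90,"mark",np.median(t[k2]).round(1),k2.sum()
E
python3 - <<'E'
from h import *
s,p,Q=pose();print(p,s['ft_force'])
snap("scene","s3");snap("top","t3");print(arms("s3"),arms("t3"),arms("s2"),arms("scene0"),arms("top0"))
E
```

```text
[524.58336683  60.1599323  162.98492267] [-0.53977976  0.98195217  0.20396089]
('arm(mod90)', np.float64(89.0), 'mark', np.float64(177.9), np.int64(48)) ('arm(mod90)', np.float64(88.3), 'mark', np.float64(178.6), np.int64(27)) ('arm(mod90)', np.float64(61.8), 'mark', np.float64(178.0), np.int64(47)) ('arm(mod90)', np.float64(11.7), 'mark', np.float64(178.9), np.int64(28)) ('arm(mod90)', np.float64(11.5), 'mark', np.float64(178.6), np.int64(26))
```

The carousel now stands at about 178.7° and the mark at about 178.2°. Back off, rise and go over to the casket.

```bash
python3 - <<'E'
from h import *
print(cmd((525,80,163)),cmd((468,-365,283)),cmd((468,-365,283),103))
E
```

```text
(array([-0.0001, -0.0192, -0.0043]), array([0., 0., 0.])) (array([-0.12  ,  0.4061,  0.1385]), array([0., 0., 0.])) (array([-0.12  ,  0.4061,  0.1385]), array([-1.7, -0.2, -0.1]))
```

Call:
carry_out --commands '[0,-0.019,-0.004,0,0,0,1,0,-0.019,-0.004,0,0,0,1,-0.06,-0.019,-0.004,0,0,0,1,-0.12,-0.019,-0.004,0,0,0,1,-0.12,0.03,0.01,0,0,0,0.5,-0.12,0.09,0.03,-1.7,0,0,0,-0.12,0.406,0.138,-1.7,0,0,-1,-0.12,0.406,0.138,-1.7,0,0,-1,-0.12,0.406,0.138,-1.7,0,0,-1,-0.12,0.406,0.138,-1.7,0,0,-1,-0.12,0.406,0.138,-1.7,0,0,-1,-0.12,0.406,0.138,-1.7,0,0,-1]'

```text
time: 7.3
tool_pos: [467.3, -367.7, 282.4]
tcp_rot: [152.0, 89.8, -15.1]
ft_force: [-0.1, 0.3, -0.8]
finger_gap: 85.4
```

```bash
python3 - <<'E'
from h import *
s,p,Q=pose();print(p,s['ft_force'])
snap("wrist","w4");snap("scene","s4");print(arms("s4"))
print(px("w4",(468,-365,78)),px("w4",(507,-355,60)),cmd((468,-365,283),103))
A=load("w4")[0];cv2.imwrite("pics/w4.png",A[:,:,::-1])
E
```

```text
[ 467.31791506 -367.68999743  282.38890132] [-0.07596805  0.25111094 -0.81730243]
('arm(mod90)', np.float64(89.1), 'mark', np.float64(177.8), np.int64(47))
(np.float64(278.2556977014191), np.float64(180.29028529236473)) (np.float64(277.29331567325715), np.float64(140.69203755381443)) (array([-0.0007, -0.0014, -0.0006]), array([-0.1, -0.2, -0.1]))
```

View pics/w4.png

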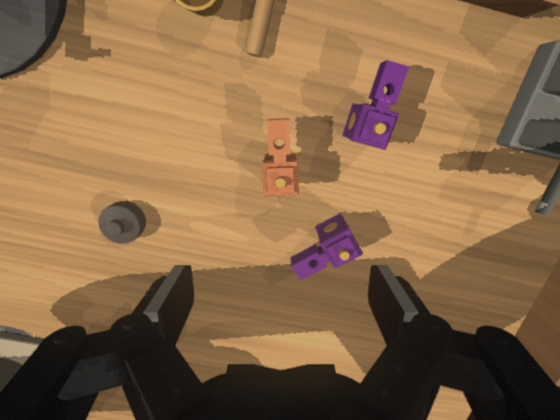

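The wrist picture shows the copper casket's knob at (280,183) and hole at (279,143), within 3 px of the prediction. The nearest purple look-alike is at (335,245).

```bash
python3 - <<'E'
from h import *
p,d,K,T=load("w4");C=cloud("w4");hsv=cv2.cvtColor(p,cv2.COLOR_RGB2HSV)
k=at_z("w4",280.3,183,78);e=at_z("w4",279,143,60);print(k,e,np.rad2deg(np.arctan2(*(e-k)[1::-1])))
m=np.zeros(d.shape,bool);m[110:205,250:310]=1;m&=(hsv[...,1]>140)&(hsv[...,0]<12)&(C[...,2]>20)
P=C[m];
for lo,hi in((57,63),(65,71)):
    Z=P[(P[:,2]>lo)&(P[:,2]<hi)];print(lo,len(Z),Z.mean(0),cv2.minAreaRect(Z[:,:2].astype(np.float32)))
M=np.zeros(d.shape,bool);M[210:285,285:370]=1;M&=(hsv[...,0]>125)&(hsv[...,0]<160)&(hsv[...,1]>100)&(C[...,2]>15)
a=np.deg2rad(103);y=np.array([np.cos(a),np.sin(a)]);x=np.array([np.sin(a),-np.cos(a)])
q=C[M][:,:2]-k[:2];print("purple rel casket x,y:",(q@x).max(),(q@x).min(),(q@y).max(),(q@y).min())
E
```

```text
[ 465.54262052 -367.83670856   78.        ] [ 504.9751255  -357.38319764   60.        ] 14.847517897879392
57 997 [ 491.43986711 -360.08416634   59.27887139] ((487.6521911621094, -361.76129150390625), (84.84700775146484, 39.740909576416016), 13.767122268676758)
65 569 [ 466.47554041 -367.43658624   67.33283095] ((465.6249084472656, -367.4190673828125), (30.225650787353516, 29.37757110595703), 13.559191703796387)
purple rel casket x,y: 82.81533495091792 -132.45002179317999 0.1584788788337874 -100.4603780425037
```

```bash
python3 - <<'E'
from h import *
print(cmd((466,-367.5,42),103.8))
E
```

```text
(array([0.2403, 0.0003, 0.0027]), array([-0.9, -0.2, -0.1]))
```

Call:
carry_out --commands '[0.06,0.0003,0.0027,-0.9,-0.2,0,-1,0.12,0.0003,0.0027,-0.9,-0.2,0,-1,0.17,0.0003,0.0027,-0.9,-0.2,0,-1,0.2,0.0003,0.0027,-0.9,-0.2,0,-1,0.22,0.0003,0.0027,-0.9,-0.2,0,-1,0.24,0.0003,0.0027,-0.9,-0.2,0,-1,0.24,0.0003,0.0027,-0.9,-0.2,0,-1,0.24,0.0003,0.0027,-0.9,-0.2,0,-1]'

```text
time: 8.4
tool_pos: [466.8, -368.1, 43.6]
tcp_rot: [104.0, 89.8, -62.2]
ft_force: [-0.7, 0.5, -0.1]
finger_gap: 85.3
```

```bash
python3 - <<'E'
from h import *
s,p,Q=pose();print(p,s['ft_force'],cmd((466,-367.5,42),103.8))
E
```

```text
[ 466.7577684  -368.06909717   43.57261185] [-0.65013253  0.52881099 -0.08002358] (array([ 0.0016, -0.0007,  0.0006]), array([-0. , -0. , -0.2]))
```

Call:
carry_out --commands '[0.001,-0.0005,0.0006,0,0,0,0,0.001,-0.0005,0.0006,0,0,0,0.5,0.001,-0.0005,0.0006,0,0,0,1,0.001,-0.0005,0.0006,0,0,0,1,0.001,-0.0005,0.0006,0,0,0,1,0.001,-0.0005,0.0006,0,0,0,1,0.001,-0.0005,0.0006,0,0,0,1,0.001,-0.0005,0.0006,0,0,0,1]' --grip_force 60

```text
time: 9.4
tool_pos: [466.5, -368.2, 43.5]
tcp_rot: [110.6, 89.8, -55.7]
ft_force: [-0.3, -0.4, 5.8]
finger_gap: 39.3
```

```bash
python3 - <<'E'
from h import *
s,p,Q=pose();print(p,s['ft_force'],s['finger_gap'],Q.as_matrix().round(3))
# carry target: casket x heading 180+178.4=-1.6 -> eye toward axis
print(cmd((466,-367.5,290)))
E
```

```text
[ 466.5472495  -368.22271172   43.45917472] [-0.31135174 -0.35195316  5.8009724 ] 39.32669406091332 [[ 0.002  0.238 -0.971]
 [-0.003 -0.971 -0.238]
 [-1.     0.004 -0.001]]
(array([-2.465e-01,  1.000e-04,  0.000e+00]), array([0., 0., 0.]))
```

The casket is gripped (gap 39.3 mm, body 40 mm). Lift it and carry it to a standoff outside the hook, eye towards the axis.

```bash
python3 - <<'E'
from h import *
print(cmd((425,39.5,250),88.8),cmd((466.5,-368.2,270)))
E
```

```text
(array([-0.208 , -0.4051, -0.0571]), array([15. , -0.1, -0.2])) (array([-0.2265,  0.0008, -0.0003]), array([0., 0., 0.]))
```

Call:
carry_out --commands '[-0.01,0,0,0,0,0,1,-0.04,0,0,0,0,0,1,-0.08,0,0,0,0,0,1,-0.12,-0.01,0,0,0,0,1,-0.16,-0.03,-0.005,3,0,0,1,-0.19,-0.06,-0.01,6,0,0,1,-0.208,-0.1,-0.015,9,0,0,1,-0.208,-0.14,-0.02,12,0,0,1,-0.208,-0.18,-0.026,15,0,0,1,-0.208,-0.22,-0.032,15,0,0,1,-0.208,-0.26,-0.037,15,0,0,1,-0.208,-0.3,-0.043,15,0,0,1]'

```text
time: 10.9
tool_pos: [435.8, -64.6, 250.5]
tcp_rot: [125.7, 89.8, -55.5]
ft_force: [0.6, -0.3, -1.8]
finger_gap: 39.4
```

```bash
python3 - <<'E'
from h import *
s,p,Q=pose();print(p,s['ft_force'],s['finger_gap'],cmd((425,39.5,250),88.8))
E
```

```text
[435.76747496 -64.61612378 250.53431572] [ 0.63823925 -0.34183513 -1.78654521] 39.39367002326934 (array([ 0.0002, -0.1039,  0.013 ]), array([-0. , -0.1, -0.2]))
```

Call:
carry_out --commands '[0,-0.035,0.004,0,0,0,1,0,-0.07,0.008,0,0,0,1,0,-0.104,0.013,0,0,0,1,0,-0.104,0.013,0,0,0,1,0,-0.104,0.013,0,0,0,1]'

```text
time: 11.52
tool_pos: [424.9, 39.3, 250.3]
tcp_rot: [122.7, 89.7, -58.5]
ft_force: [0.5, 0.2, -0.9]
finger_gap: 39.8
```

```bash
python3 - <<'E'
from h import *
s,p,Q=pose();print(p,s['ft_force'],s['finger_gap'])
snap("wrist","w5");snap("scene","s5");print(arms("s5"))
A=load("w5")[0][:400];B=cv2.resize(load("s5")[0][150:270,245:365],None,fx=3.2,fy=3.2,interpolation=cv2.INTER_CUBIC)
A=A[:384,120:520];I=np.hstack([A,B]);cv2.imwrite("pics/w5.png",I[:,:,::-1]);print(I.shape)
x=-Q.as_matrix()[:,2];E=p+40*x+np.array([0,0,16.5]);print("eye top px",px("w5",E),px("s5",E),"pin top px",[(px("w5",(620-r_,35.5+.02*r_,192)),px("s5",(620-r_,35.5+.02*r_,192))) for r_ in(99,121)])
E
```

```text
[424.91471852  39.33218683 250.26923739] [ 0.53091079  0.1788805  -0.9430435 ] 39.8084562605992
('arm(mod90)', np.float64(89.1), 'mark', np.float64(177.9), np.int64(49))
(384, 784, 3)
eye top px (np.float64(281.2202727278633), np.float64(222.1645354453304)) (np.float64(290.61218765289374), np.float64(155.61667575794982)) pin top px [((np.float64(280.14424902091963), np.float64(72.91090785550682)), (np.float64(295.3080346389753), np.float64(194.58944311198985))), ((np.float64(280.1871715744022), np.float64(115.71139654627433)), (np.float64(293.1525152594552), np.float64(187.67578422647526)))]
```

View pics/w5.png

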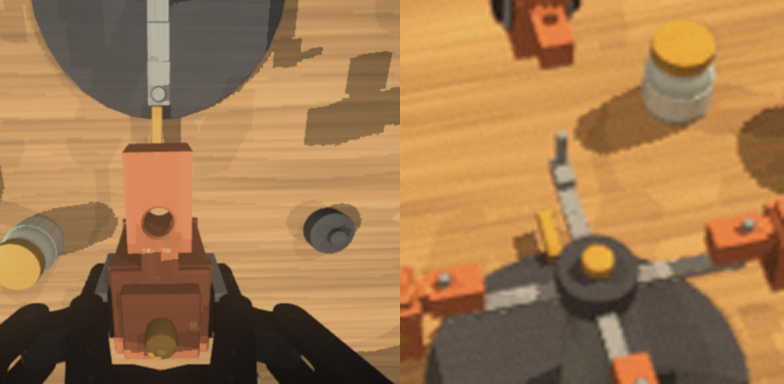

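The left (wrist) half shows the pin top at (158,94), which is (278,94) in the full frame, and the eye hole at (158,222), full frame (278,222). Laterally they already line up. The right (scene) half shows the pin on the arm, in line with the brass mark.

```bash
python3 - <<'E'
from h import *
s,p,Q=pose()
pic,d,K,T=load("w5");C=cloud("w5")
print("cam",T[:3,3])
w=C[82:106,264:292];k=(w[...,2]>180)&(w[...,2]<205);v,u=np.nonzero(k)
print("pin pts",k.sum(),"px",u.mean()+264,v.mean()+82,np.median(w[k],0))
w=C[60:140,255:300];k=(w[...,2]>155)&(w[...,2]<166);print("strip",k.sum(),np.median(w[k],0),w[k].min(0),w[k].max(0))
g=cv2.cvtColor(pic,cv2.COLOR_RGB2GRAY)
# eye hole: dark blob
h=g[200:245,255:300];print("hole dark blob:")
b=(h<0.62*np.median(h)).astype(np.uint8);n,l,st,ce=cv2.connectedComponentsWithStats(b)
for i in range(1,n):
    if st[i,4]>40:print(st[i]+[255,200,0,0,0],ce[i]+[255,200])
cv2.imwrite("pics/w5b.png",np.hstack([cv2.resize(pic[75:115,258:298],None,fx=10,fy=10,interpolation=cv2.INTER_NEAREST),cv2.resize(pic[202:242,258:298],None,fx=10,fy=10,interpolation=cv2.INTER_NEAREST)])[:,:,::-1])
w=C[150:200,245:310];k=(w[...,2]>262)&(w[...,2]<272);print("eye block top",np.median(w[k],0) if k.any() else None, w[k][:,1].min(),w[k][:,1].max())
E
```

```text
cam [505.95755239  38.3195782  370.27199707]
pin pts 207 px 278.2028985507246 93.80193236714976 [510.47793321  38.8445506  190.66387674]
strip 743 [520.8566279   38.45370859 158.83582823] [504.94497941  31.59584876 156.90400593] [530.3680554   45.68143021 161.31442811]
hole dark blob:
[263 212  29  24 511] [276.90019569 223.6223092 ]
eye block top [482.34754189  39.51963146 266.12955318] 28.31268263560279 51.23630547718204
```

View pics/w5b.png

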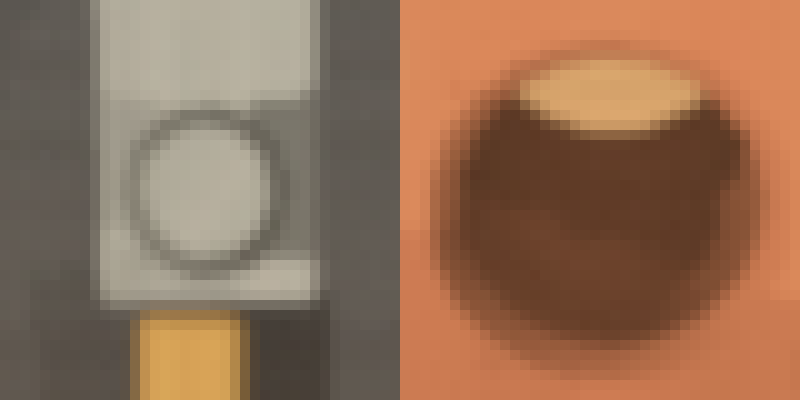

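The crop shows the pin circle centred at (278.2,93.9) and the hole's upper mouth at (277.6,222.3) in full-frame pixels.

```bash
python3 - <<'E'
from h import *
s,p,Q=pose();M=Q.as_matrix();print("tool x",M[:,0].round(4))
e=at_z("w5",277.6,222.3,266.5);P=at_z("w5",278.2,93.9,191.5);print("eye",e,"pin",P,"diff",P-e,"eye by TCP",p-40*M[:,2])
print("in tool",M.T@(P-e))
# hover: eye bottom 12 above pin top -> TCP z
print(cmd(p+np.array([(P-e)[0],(P-e)[1],0])), cmd(p+np.array([(P-e)[0],(P-e)[1],210-p[2]])))
E
```

```text
tool x [ 0.0023 -0.0037 -1.    ]
eye [464.73706919  39.80939747 266.5       ] pin [510.47510541  38.7655573  191.5       ] diff [ 45.73803622  -1.04384017 -75.        ] eye by TCP [465.05928801  37.92835347 250.30815287]
in tool [ 75.1084015   -0.2606156  -45.57101779]
(array([ 0.0001,  0.    , -0.0457]), array([0., 0., 0.])) (array([ 0.0403, -0.0001, -0.0457]), array([0., 0., 0.]))
```

Call:
carry_out --commands '[0,0,-0.015,0,0,0,1,0,0,-0.03,0,0,0,1,0,0,-0.0455,0,0,0,1,0.013,0,-0.0455,0,0,0,1,0.026,0,-0.0455,0,0,0,1,0.04,0,-0.0455,0,0,0,1,0.04,0,-0.0455,0,0,0,1,0.04,0,-0.0455,0,0,0,1]'

```text
time: 12.62
tool_pos: [470.6, 37.7, 210.5]
tcp_rot: [124.5, 89.7, -56.8]
ft_force: [0.1, 0.3, -1.2]
finger_gap: 39.2
```

```bash
python3 - <<'E'
from h import *
s,p,Q=pose();print(p,s['ft_force'],s['wrist_torque'],s['finger_gap'])
snap("wrist","w6");snap("scene","s6");print(arms("s6"))
A=cv2.resize(load("w6")[0][195:255,245:310],None,fx=6,fy=6,interpolation=cv2.INTER_CUBIC)
B=cv2.resize(load("s6")[0][165:225,260:325],None,fx=6,fy=6,interpolation=cv2.INTER_CUBIC)
cv2.imwrite("pics/w6.png",np.hstack([A,B])[:,:,::-1])
M=Q.as_matrix();E=p-40*M[:,2]
print([px("w6",(510.5,38.8,z)) for z in(192,)],px("w6",E+[0,0,16.5]),px("s6",E+[0,0,16.5]))
E
```

```text
[470.55201284  37.71900833 210.4770049 ] [ 0.08447151  0.26028094 -1.17352407] [0.02506833 0.03268325 0.07327371] 39.19681966115928
('arm(mod90)', np.float64(89.1), 'mark', np.float64(177.8), np.int64(46))
[(np.float64(276.5516849959929), np.float64(194.81033169274863))] (np.float64(281.207522084444), np.float64(222.1736965385455)) (np.float64(294.37576716782974), np.float64(181.59038080831888))
```

View pics/w6.png

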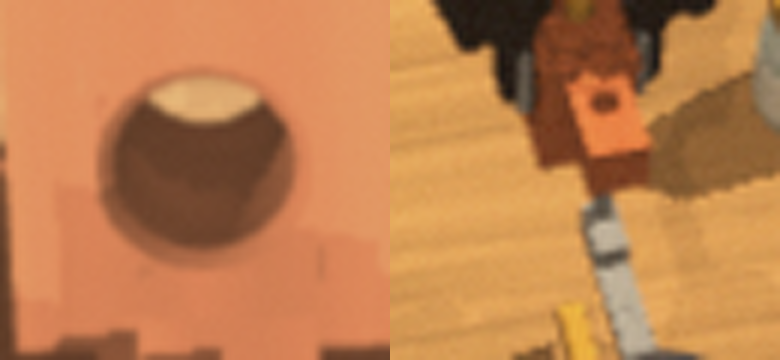

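Through the hole only the outer side of the background is visible. The pin's expected offset is about +0.5 mm in y. Now a guarded descent.

Call:
carry_out --commands '[0.003,-0.0005,0,0,0,0,1,0.006,-0.0005,0,0,0,0,1,0.009,-0.0005,0,0,0,0,1,0.011,-0.0005,0,0,0,0,1,0.012,-0.0005,0,0,0,0,1,0.013,-0.0005,0,0,0,0,1,0.013,-0.0005,0,0,0,0,1]'

```text
time: 13.6
tool_pos: [471.0, 38.2, 198.0]
tcp_rot: [134.0, 89.7, -47.3]
ft_force: [0.3, 0.6, -1.3]
finger_gap: 39.4
```

Call:
carry_out --commands '[0.001,0,0,0,0,0,1,0.002,0,0,0,0,0,1,0.003,0,0,0,0,0,1,0.003,0,0,0,0,0,1]'

```text
time: 14.1
tool_pos: [470.9, 38.2, 194.9]
tcp_rot: [132.2, 89.7, -49.1]
ft_force: [0.0, -0.0, -2.0]
finger_gap: 39.5
```

```bash
python3 - <<'E'
from h import *
s,p,Q=pose();print(p,s['ft_force'],s['wrist_torque'])
E
```

```text
[470.94206411  38.16722994 194.85470506] [ 0.00871698 -0.03429944 -2.04765374] [ 0.02988683  0.02063242 -0.02040149]
```

Call:
carry_out --commands '[0.002,0,0,0,0,0,1,0.004,0,0,0,0,0,1,0.006,0,0,0,0,0,1,0.008,0,0,0,0,0,1,0.01,0,0,0,0,0,1,0.01,0,0,0,0,0,1]'

```text
time: 14.85
tool_pos: [470.8, 38.1, 184.6]
tcp_rot: [128.2, 89.7, -53.1]
ft_force: [-0.0, 0.0, -1.7]
finger_gap: 39.6
```

Call:
carry_out --commands '[0.003,0,0,0,0,0,1,0.006,0,0,0,0,0,1,0.009,0,0,0,0,0,1,0.012,0,0,0,0,0,1,0.014,0,0,0,0,0,1,0.014,0,0,0,0,0,1]'

```text
time: 15.6
tool_pos: [470.7, 38.1, 170.3]
tcp_rot: [123.5, 89.8, -57.7]
ft_force: [0.1, -0.3, -0.2]
finger_gap: 39.4
```

```bash
python3 - <<'E'
from h import *
s,p,Q=pose();print(p,s['ft_force'],s['wrist_torque'])
snap("scene","s7");print(arms("s7"))
B=cv2.resize(load("s7")[0][150:240,245:345],None,fx=5,fy=5,interpolation=cv2.INTER_CUBIC)
cv2.imwrite("pics/s7.png",B[:,:,::-1])
E
```

```text
[470.71173176  38.08614246 170.34727948] [ 0.05222702 -0.25533408 -0.17085757] [ 0.00668739 -0.00808937 -0.00368998]
('arm(mod90)', np.float64(89.1), 'mark', np.float64(177.7), np.int64(46))
```

View pics/s7.png

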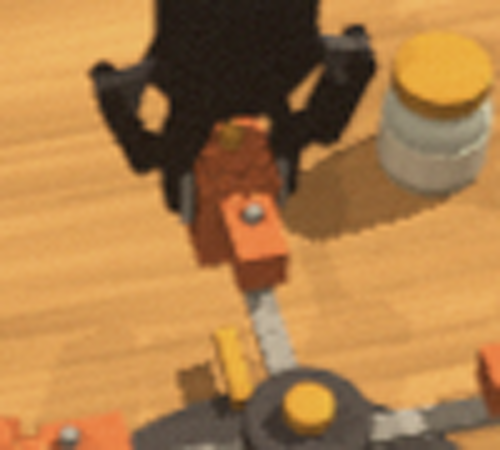

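The pin now shows through the eye at (253,212). Press the last few millimetres gently.

Call:
carry_out --commands '[0.001,0,0,0,0,0,1,0.002,0,0,0,0,0,1,0.003,0,0,0,0,0,1,0.003,0,0,0,0,0,1]'

```text
time: 16.15
tool_pos: [470.8, 38.1, 167.4]
tcp_rot: [125.2, 89.7, -56.1]
ft_force: [-0.5, -0.1, -1.2]
finger_gap: 39.6
```

Call:
carry_out --commands '[0.001,0,0,0,0,0,1,0.002,0,0,0,0,0,1,0.002,0,0,0,0,0,1]'

```text
time: 16.52
tool_pos: [470.9, 38.1, 165.8]
tcp_rot: [128.2, 89.7, -53.0]
ft_force: [-2.1, -0.2, 4.5]
finger_gap: 39.5
```

Call:
carry_out --commands '[0.001,0,0,0,0,0,1,0.001,0,0,0,0,0,1,0.001,0,0,0,0,0,1]'

```text
time: 16.9
tool_pos: [471.0, 38.1, 165.3]
tcp_rot: [131.5, 89.7, -49.7]
ft_force: [-4.0, -0.4, 6.5]
finger_gap: 39.5
```

```bash
python3 - <<'E'
from h import *
s,p,Q=pose();print(p,s['ft_force'],s['wrist_torque'])
E
```

```text
[471.00404036  38.07049137 165.30503225] [-3.95559166 -0.42213849  6.51151794] [0.02006335 0.34302125 0.03592259]
```

Home: about 8 N net upward with the eye ~158 mm above the bench, the arm sprung down ~1.6 mm. Release.

Call:
carry_out --commands '[0,0,0,0,0,0,-1,0,0,0,0,0,0,-1,0,0,0,0,0,0,-1,0,0,0,0,0,0,-1,0,0,0,0,0,0,-1,0,0,0,0,0,0,-1]' --grip_force 20

```text
time: 17.65
tool_pos: [471.0, 38.1, 165.3]
tcp_rot: [131.4, 89.7, -49.9]
ft_force: [-0.9, 0.9, 0.4]
finger_gap: 85.5
```

```bash
python3 - <<'E'
from h import *
s,p,Q=pose();print(p,s['ft_force'],s['wrist_torque'],s['finger_gap'])
snap("wrist","w8");snap("scene","s8");print(arms("s8"))
B=cv2.resize(load("s8")[0][150:240,245:325],None,fx=5,fy=5,interpolation=cv2.INTER_CUBIC)
A=cv2.resize(load("w8")[0],None,fx=.7,fy=.7)[:,:390];A=np.vstack([A,np.zeros((450-A.shape[0],A.shape[1],3),np.uint8)])
cv2.imwrite("pics/s8.png",np.hstack([A,B])[:,:,::-1])
C=cloud("w8");w=C[200:300,230:330].reshape(-1,3)
print(np.histogram(w[:,2],bins=np.arange(150,215,3)))
E
```

```text
[470.9982448   38.05424399 165.26842708] [-0.87579597  0.87627008  0.35074836] [-0.01310202 -0.06648741  0.02742337] 85.48886446938221
('arm(mod90)', np.float64(89.0), 'mark', np.float64(177.8), np.int64(49))
(array([  61,   60,   71,   80,   96,  109,  175,  188,  332,  637, 3749,
       2000,  503,  479,    2,    0,    0,    0,    0,    0,    0]), array([150, 153, 156, 159, 162, 165, 168, 171, 174, 177, 180, 183, 186,
       189, 192, 195, 198, 201, 204, 207, 210, 213]))
```

View pics/s8.png

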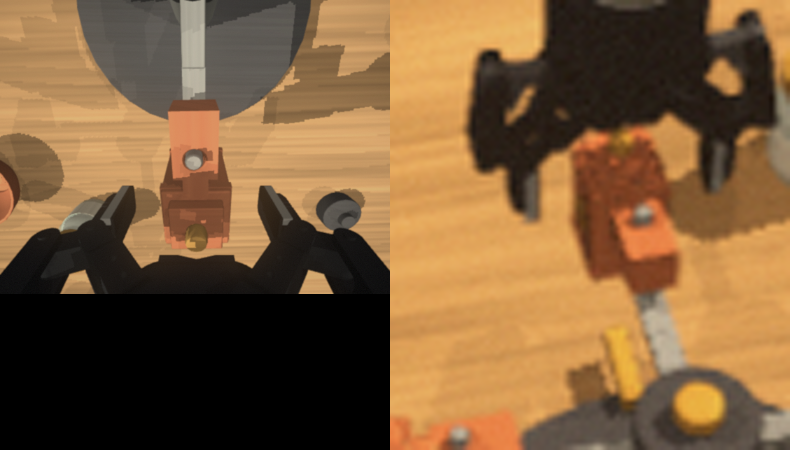

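The casket hangs free of the fingers, with the pin standing out of its eye. Now rise clear and check height and lean.

Call:
carry_out --commands '[-0.01,0,0,0,0,0,-1,-0.03,0,0,0,0,0,-1,-0.06,0,0,0,0,0,-1,-0.1,0,0,0,0,0,-1,-0.12,0,0.03,0,0,0,-1,-0.12,0,0.03,0,0,0,-1,-0.12,0,0.03,0,0,0,-1]'

```text
time: 18.62
tool_pos: [440.8, 39.2, 285.2]
tcp_rot: [137.0, 89.7, -44.3]
ft_force: [0.1, 0.8, -1.1]
finger_gap: 85.6
```

```bash
python3 - <<'E'
from h import *
s,p,Q=pose();print(p,s['ft_force'],s['time'])
for cam,n in(("wrist","w9"),("scene","s9")):
    snap(cam,n);pic,d,K,T=load(n);C=cloud(n);hsv=cv2.cvtColor(pic,cv2.COLOR_RGB2HSV)
    k=(hsv[...,1]>130)&(hsv[...,0]<12)&(C[...,0]>485)&(C[...,0]<535)&(abs(C[...,1]-38)<10)&(C[...,2]>172)&(C[...,2]<190)
    P=C[k]
    for _ in range(3):
        A=np.c_[P[:,:2]-[510.5,38.5],np.ones(len(P))];c=np.linalg.lstsq(A,P[:,2],rcond=None)[0];r_=abs(A@c-P[:,2]);P=P[r_<2.0]
    print(n,len(P),"top z at pin",c[2]," slope deg",np.rad2deg(np.arctan(c[:2])),"x range",P[:,0].min(),P[:,0].max(),"y",P[:,1].mean())
print(arms("s9"))
B=cv2.resize(load("s9")[0][140:240,245:345],None,fx=4,fy=4,interpolation=cv2.INTER_CUBIC)
cv2.imwrite("pics/s9.png",np.hstack([load("w9")[0][:400,100:460],B])[:,:,::-1])
E
```

```text
[440.83787471  39.16858775 285.20780108] [ 0.06013556  0.76928854 -1.14771925] 18.625
w9 1568 top z at pin 183.1405115274034  slope deg [ 5.86541432 -0.6339534 ] x range 485.013874770474 534.6716390172243 y 38.2296540289679
s9 74 top z at pin 184.00937852212755  slope deg [ 4.5294426  -0.41058438] x range 486.1615963247799 534.5351764554568 y 37.44449059851356
('arm(mod90)', np.float64(89.1), 'mark', np.float64(177.9), np.int64(47))
```

View pics/s9.png

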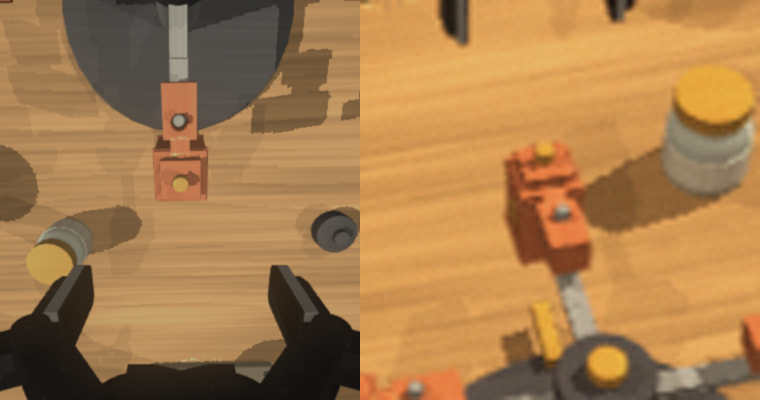

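The casket hangs on the pin with its eye's lower mouth at about 159–160 mm and a lean of 5–6°. The arm is at about 179° against the mark's 178°, and the gripper is clear.

```bash
python3 -c "
from bench import order
print(order.hand_in())"
```

```text
the job is handed in; nothing more can be done
None
```

The copper casket is hanging by its eye on the empty hook, pressed home, and the job is handed in at about 18.7 s of the 72 s allowed. No verdict was reported.

- **Carousel:** I pushed the empty arm round about 78° with closed fingers until it stood over the mark, before touching the casket. The last check put the arm at about 179° and the mark at about 178°, a difference of roughly 0.02 rad.
- **Hanging:** I gripped the copper casket, lined its eye up with the pin using the wrist camera and lowered it in small steps. The pin entered without resistance, and I pressed it down with about 8 N before releasing.
- **Last checks:** The eye's lower mouth sits about 159–160 mm above the bench, against 160 mm nominal. The casket leans 5–6° (about 0.1 rad), and the gripper is open and clear.
- **Forces:** The highest reading I saw was about 16 N at the wrist, while turning the carousel. I only read forces at the end of each move, so a brief peak could have gone unseen.
- **Disagreements:** The cameras differed by about 3 mm on how far out the pin sits (107 mm against 110 mm). I used the wrist camera's 110 mm, and it fitted.
- **Not checked:** I did not measure the bystanders again. The arm never came near them, and the jar and weight look unmoved in the last picture.

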